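Hold a tacked post square on its base plate with an engineer's square

ROBOT

A 6-joint arm with a two-finger parallel gripper is mounted at the origin on a cart in front of the work surface, level with it; the furniture and walls round the work are solid. World frame = base frame: x ahead of the robot, y to its left, z up, the work surface at z = 0. Lengths are in m, angles in rad, forces in N, time in s.
With the tool pointing down it reaches from about 0.375 to 0.9 m from the base axis. Payload 3.1 kg.
Tool frame: the origin (TCP) lies between the finger pads; the fingertips stand 22 mm ahead of it and the grasp point (between the pads) lies 3 mm ahead of it; z points along the fingers, y is the direction in which the jaws open and shut (so a half turn about z gives the same grasp; the last joint's range is limited). The gripper opens to 85 mm and grips with 20 to 120 N. Pads are 22 mm wide; open, the fingers measure 114 mm over their backs; the gripper's body (76 mm by 85 mm) begins 54 mm behind the grasp point. The pads swing forward as they close: fully open they stand 13 mm farther back than shut.
Start: joints at [0.98, 0.527, 1.433, -0, 1.181, -0.178], TCP at [0.251, 0.572, 0.253] pointing down, gripper open.
Joint ranges: [-3.08, 3.08], [-0.75, 2.2], [0.22, 2.44], [-1.43, 4.57], [0, 2.65], [-2.85, 2.85]. Speed limits (rad/s): [2.79, 2.79, 3.14, 3.14, 3.14, 3.14].

INTERFACE

Orientations are given as a unit quaternion [x, y, z, w].
In Python, from station import status, snapshot, manip gives the robot as it stands.
- The arm moves only by the tool move_arm, never from a script. Its argument "plan" is a list that holds one entry, the list of rows, each a list of 7 numbers: the turn, a rotation vector about the tool's x, y, z scaled (see below), then the shift along the tool's x, y, z scaled (see below), then the closure, from 0 (fully open) to 1 (shut). A call has exactly 8 rows; each row is the pose to reach, as a shift and turn from the pose commanded when the call began, along the tool's axes at that moment; what a row does not reach only later rows make up. The controller multiplies each number of a shift by 100 mm and each number of a turn by pi/4 rad. A row lasts 1/8 s, in which the tool goes at most 62.5 mm and 10.7 degrees, less where a joint would pass 70% of its speed; a pose out of reach is approached as far as the arm can. A call with a number of a shift or a turn outside -1 to 1 is refused whole. A call with a gripper value outside its range is refused whole. The fingers move at their own pace and stop on an object; "force" is the grip in N (left out, the last holds). Time passes only in rows, so rows that repeat a pose let the fingers close, or fill a call up. It gives the time, the measured TCP pose, the force and the opening at its end, in the units of the state.
- status.sense(): the state, without advancing time (a new reading comes with each control period).
- snapshot(name): name is "scene" or "top" or "wrist"; returns a dict with "img" (400x640x3 uint8, red, green, blue), "depth" (400x640 float32, m along the optical axis (not along the pixel's ray), 0 where there is no reading), "mtx" (3x3 intrinsics, pixels), "T" (4x4, takes a point from camera to world coordinates). Camera axes: x right, y up, looking along -z (the intrinsics and any distortion apply to the point x, -y, -z); pixel columns grow to the right and rows downward; lengths in m; the calibration is good to about 2 mm. A picture is of the moment at which its call begins.
- manip.sign_off(): hands the job in, once; it reports no verdict.
The state is a dict: "t": time; "q": joint angles; "qd": joint speeds; "tau": joint torques, N m; "tcp_pos": TCP position; "tool_rot": TCP orientation; "force": force on the tool from outside, world axes, zero at the start; "ft_torque": the same for the moment, N m; "finger_gap": opening from 0.0 (shut) to 1.0 (fully open).
Only numpy, scipy, OpenCV 4.12 (cv2) and the standard library are available. Lean on these libraries where they do the work, as an engineer would, in place of code of your own. Each camera call takes 0.05 s, during which the arm holds its last target. There are 200 camera calls.

TASK

The short tube post of the post shoe has been tacked to its base plate, and the tacks have drawn it over. Pick up the engineer's square standing on the bench, stand its beam flat on the plate in front of the post, and press it into the corner until its blade has brought the post up square and lies against it from foot to top. Touch the post only with the square, do not force it over past square, leave the other things on the bench where they are, and finish still gripping the square and pressing it gently into the corner, so that the post is held true for the final weld: do not let go.

Things in the scene. Friction and masses are not known exactly. Their poses are not given: they have to be found in the camera images.
- square: Engineer's square, all steel, 420 g, starting upright on its beam: beam 110 x 20 x 14 mm lying along x, blade 36 mm wide (along x), 8 mm thick (along y), standing on one end of it, in mid-width; 130 mm high in all. Origin at the heel: the outer lower corner, mid-thickness; x along the beam away from the heel, z up the blade's outer edge (the edge facing -x, which goes against the post).
- blade_end (a point): Middle of the top end of the square's blade: 130 mm above the face it stands on and 18 mm from the blade's outer edge; axes as the square's. The blade is gripped across its 8 mm thickness (along y); within 30 mm of this end the fingertips stay above the post's top when the square stands on the plate, lower down they pass beside the post's near face. Pushed high up while pressed hard on the plate, the square tips on its heel.
- base_plate: Steel base plate 230 x 110 x 10 mm, fixed; two grey magnet blocks (50 mm wide, 53 mm high) hold it at the post's end and on the +y side. x runs level from the long free end towards the post, z up. Origin on the bench under the foot of the post's near face, mid-width: the plate reaches 150 mm to -x, 80 mm to +x, 55 mm to each side.
- corner (a point): The inside corner: on the plate's top, 10 mm above the bench, at the foot of the post's near face, mid-width. Axes as the base plate's. The square's heel (its origin) belongs here, with the square's x axis opposite to the plate's x.
- post_top (a point): Middle of the upper edge of the post's near face. The post is an open square steel tube 40 x 40 mm; its top is 94.5 mm above the plate (104.5 mm above the bench). Axes: x through the post away from the near face, z up along the post.
- post (a joint): Lean of the post on its tacks, rad, about the lower edge of its near face (through point corner, along the plate's y). 0 = square to the plate; positive = leaning over the free end, where the square comes; starts at 0.067 to 0.103. Springy: about 6 to 8 N pushed level at its top brings it square; let go, it springs back. Negative = past square (stop at -0.09).
- oiler: Bystander: green oil can with a thin spout, 65 mm across, 136 mm high; origin at the centre of its underside.
- gauge_block: Bystander: grey steel block 50 x 75 x 25 mm; origin at the centre of its underside.
- soapstone: Bystander: small grey stick of soapstone 12 x 75 x 8 mm; origin at the centre of its underside.

How it is judged:
By the outcome, as a careful person would: the job done as asked, in the order asked, and still so for the second after the job is handed in, while the arm keeps its last pose, push and grip.
It also fails if it takes over 61 s, if anything falls off the work surface, if the arm or the gripper's body presses on something with over 40 N, if the wrist force passes 120 N, or if a joint passes its speed limit or range.

## Working session

There is one attempt and no reset: what is moved stays moved. The work goes in short steps, Python scripts to look and compute and a tool call to move; the robot and the scene stay as the last step left them, time stands still between calls to the robot, and variables do not carry over. Pictures are saved under pics/ and viewed, on a budget of 10 in all, crops included, one or two more only if the job needs it, and the job is handed in when it is done.

Besides the shell and the picture viewer there is one more tool, called after ">>>" as name([rows], argument=value, ...), one row to a line, values as JSON. move_arm: Moves the arm, as the interface text tells. Its arguments: {"type":"object","properties":{"plan":{"type":"array"},"force":{"type":"number"}},"required":["plan"]}

```bash
ls; mkdir -p pics; python3 - <<'E'
from station import status, snapshot
import cv2,numpy as np
print(status.sense())
for n in("scene","top"):
    s=snapshot(n); np.savez(f"{n}0.npz",**s); cv2.imwrite(f"pics/{n}0.png",s["img"][:,:,::-1]); print(n,s["mtx"].round(1).tolist(),s["T"].round(3).tolist(), (s["depth"]>0).mean(), [k for k in s])
E
```

```text
pics
{'t': 0.0, 'q': array([ 9.79481504e-01,  5.28477480e-01,  1.43390926e+00, -2.16809749e-05,
        1.18145045e+00, -1.78491965e-01]), 'qd': array([-0.00174573, -0.00061425, -0.00166   , -0.00118374, -0.00049941,
        0.00136864]), 'tau': array([ 2.35968228e-04, -4.42359674e+01, -1.78022271e+01, -3.12236016e-04,
        8.25540628e-03,  1.50165693e-06]), 'tcp_pos': array([0.25033197, 0.57192652, 0.25232444]), 'tool_rot': array([ 2.04944664e-01,  9.78772918e-01, -1.04392363e-03, -4.12087558e-04]), 'force': array([-0.23525252,  0.49194028, -1.00521384]), 'ft_torque': array([ 0.02464196, -0.00504198,  0.00984148]), 'finger_gap': 1.0009106161660748}
scene [[402.5, 0.0, 315.1], [0.0, 402.5, 195.1], [0.0, 0.0, 1.0]] [[0.824, 0.272, -0.496, 0.13], [-0.566, 0.36, -0.742, -0.691], [-0.023, 0.892, 0.451, 0.494], [0.0, 0.0, 0.0, 1.0]] 0.9838515625 ['img', 'depth', 'mtx', 'T']
top [[440.0, 0.0, 320.5], [0.0, 440.0, 205.2], [0.0, 0.0, 1.0]] [[-0.075, 0.973, -0.22, 0.327], [-0.997, -0.072, 0.019, -0.028], [0.003, 0.221, 0.975, 1.17], [0.0, 0.0, 0.0, 1.0]] 0.99615625 ['img', 'depth', 'mtx', 'T']
```

View pics/scene0.png

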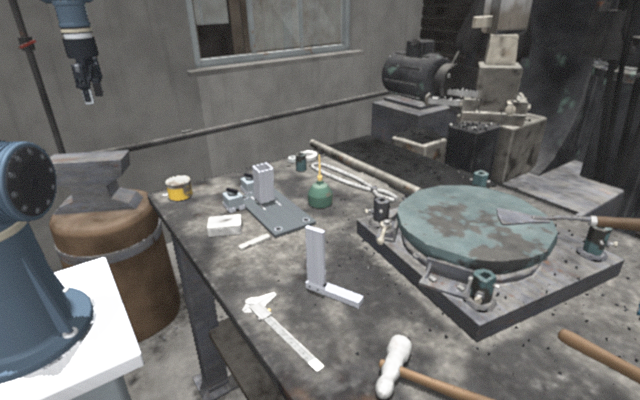

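View pics/top0.png

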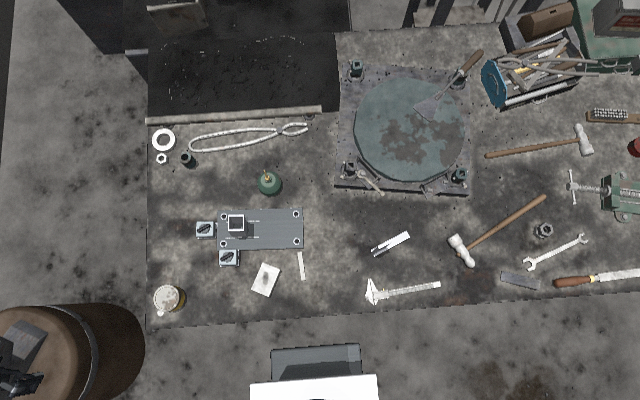

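Scene view: the square stands at about (318,260), the plate is at (280,212), with the leaning post at (262,185) and the oiler at (319,195). In the top view the plate spans (217–303, 208–250), the post is at (236,222) and the square at (390,243). Next I'll turn these into positions from depth.

```bash
cat > h.py <<'E'
import numpy as np, cv2
def cloud(s):
    v,u=np.mgrid[:400,:640]; d=s["depth"]; K=s["mtx"]
    p=np.stack([(u-K[0,2])/K[0,0]*d,-(v-K[1,2])/K[1,1]*d,-d],-1)
    return p@s["T"][:3,:3].T+s["T"][:3,3]
def ray(s,u,v,z):
    K=s["mtx"]; r=s["T"][:3,:3]@np.array([(u-K[0,2])/K[0,0],-(v-K[1,2])/K[1,1],-1]); o=s["T"][:3,3]
    return o+r*(z-o[2])/r[2]
def rect(p):
    c,wh,a=cv2.minAreaRect(p[:,:2].astype(np.float32)*1000); return np.round(c,1),np.round(wh,1),round(a,2)
E
python3 - <<'E'
from h import *
for n,sqb,plb in(("top",(365,415,225,262),(190,310,200,275)),("scene",(295,370,218,312),(220,320,155,240))):
    s=dict(np.load(n+"0.npz")); P=cloud(s)
    def box(b): return P[b[2]:b[3],b[0]:b[1]].reshape(-1,3)
    q=box(sqb); print(n,"bench z",np.median(q[:,2]).round(4))
    for lo,hi in((.012,.03),(.03,.11),(.115,.14)):
        m=q[(q[:,2]>lo)&(q[:,2]<hi)]; print(" sq",lo,len(m),rect(m) if len(m)>3 else'')
    q=box(plb)
    for lo,hi in((.007,.014),(.03,.06),(.06,.09),(.095,.115)):
        m=q[(q[:,2]>lo)&(q[:,2]<hi)]; print(" pl",lo,len(m),rect(m) if len(m)>3 else'')
s=dict(np.load("top0.npz"))
for uv in((217,208),(303,208),(303,249),(217,249)): print(ray(s,*uv,.01).round(4))
cv2.imwrite("pics/c.png",np.hstack([cv2.resize(s["img"][190:280,190:310,::-1],None,fx=4,fy=4,interpolation=2),cv2.resize(s["img"][215:275,360:420,::-1],(320,360),interpolation=2)]))
E
```

```text
top bench z 0.0019
 sq 0.012 208 (array([ 471.1, -226.5]), array([ 19.9, 109.9]), 24.0)
 sq 0.03 35 (array([ 452.5, -192.9]), array([ 5.7, 35.4]), 13.61)
 sq 0.115 58 (array([ 456.1, -192.6]), array([ 7.8, 35.4]), 23.19)
 pl 0.007 2872 (array([519.2, 147.5]), array([313.1, 199.1]), 85.62)
 pl 0.03 640 (array([486.2, 186.5]), array([215.9, 122.7]), 28.5)
 pl 0.06 85 (array([537. , 164.8]), array([39.9, 37.9]), 88.94)
 pl 0.095 126 (array([538.5, 161.8]), array([38.2, 40.5]), 86.88)
scene bench z -0.0008
 sq 0.012 508 (array([ 563.4, -190.5]), array([218.7, 110.8]), 23.93)
 sq 0.03 828 (array([ 560.6, -153.9]), array([231.3,  42.4]), 24.07)
 sq 0.115 177 (array([ 459. , -196.7]), array([10.6, 36.3]), 21.7)
 pl 0.007 1916 (array([592.5, 206. ]), array([500.1, 250.2]), 55.78)
 pl 0.03 713 (array([608.5, 231.5]), array([269.1, 247.8]), 57.69)
 pl 0.06 244 (array([592.5, 131.3]), array([ 49.3, 167.2]), 62.8)
 pl 0.095 202 (array([560. , -26.2]), array([397.5, 154.4]), 78.18)
[0.6022 0.2277 0.01  ]
[ 0.585  -0.0037  0.01  ]
[0.4742 0.0037 0.01  ]
[0.4911 0.2302 0.01  ]
```

View pics/c.png

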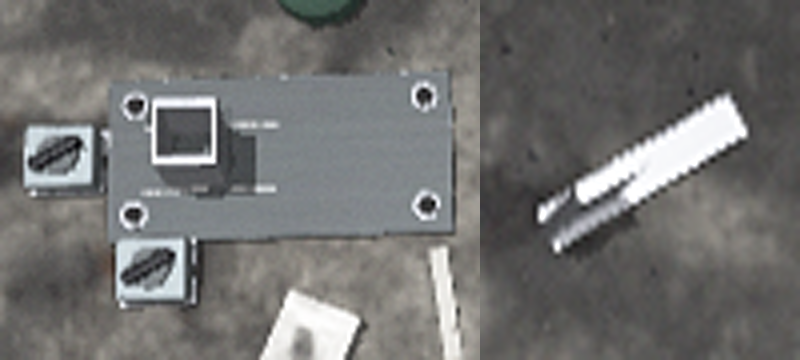

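The crop shows the square's blade at the +y end of its beam (lower left of the crop). The near face of the post, the one facing the free end, looks toward world −y. Heading for the square now, through free air.

>>> move_arm([
  [[0,0,0,-0.1,-0.1,0,0],[0,0,0,-0.25,-0.25,0,0],[0,0,0,-0.4,-0.4,0,0],[0,0,0,-0.55,-0.55,0,0],[0,0,0,-0.7,-0.7,0,0],[0,0,0,-0.85,-0.85,0,0],[0,0,0,-1,-1,0,0],[0,0,0,-1,-1,0,0]],
])

```text
t: 1.1
tcp_pos: [0.3027, 0.4393, 0.2534]
tool_rot: [0.206, 0.979, -0.0, -0.0]
force: [-0.3, 0.1, 1.0]
finger_gap: 0.995
```

>>> move_arm([
  [[0,0,0,-0.1,-0.1,0,0],[0,0,0,-0.25,-0.25,0,0],[0,0,0,-0.4,-0.4,0,0],[0,0,0,-0.55,-0.55,0,0],[0,0,0,-0.7,-0.7,0,0],[0,0,0,-0.85,-0.85,0,0],[0,0,0,-1,-1,0,0],[0,0,0,-1,-1,0,0]],
])

```text
t: 2.1
tcp_pos: [0.354, 0.3083, 0.2533]
tool_rot: [0.206, 0.979, -0.0, -0.0]
force: [0.1, -0.3, -0.3]
finger_gap: 1.0
```

>>> move_arm([
  [[0,0,0,-0.1,-0.1,0,0],[0,0,0,-0.25,-0.25,0,0],[0,0,0,-0.4,-0.4,0,0],[0,0,0,-0.55,-0.55,0,0],[0,0,0,-0.7,-0.7,0,0],[0,0,0,-0.85,-0.85,0,0],[0,0,0,-1,-1,0,0],[0,0,0,-1,-1,0,0]],
])

```text
t: 3.1
tcp_pos: [0.4057, 0.1766, 0.2534]
tool_rot: [0.206, 0.979, 0.0, 0.0]
force: [-1.1, -1.2, -0.1]
finger_gap: 1.001
```

>>> move_arm([
  [[0,0,0,-0.1,-0.1,0,0],[0,0,0,-0.25,-0.25,0,0],[0,0,0,-0.4,-0.4,0,0],[0,0,0,-0.55,-0.55,0,0],[0,0,0,-0.7,-0.7,0,0],[0,0,0,-0.85,-0.85,0,0],[0,0,0,-1,-1,0,0],[0,0,0,-1,-1,0,0]],
])

```text
t: 4.1
tcp_pos: [0.4573, 0.0448, 0.2533]
tool_rot: [0.206, 0.979, 0.0, 0.0]
force: [-0.5, -0.1, 0.4]
finger_gap: 1.002
```

>>> move_arm([
  [[0,0,0.12,-0.1,-0.1,0,0],[0,0,0.25,-0.25,-0.25,0,0],[0,0,0.4,-0.4,-0.4,0,0],[0,0,0.55,-0.55,-0.55,0,0],[0,0,0.7,-0.7,-0.7,0,0],[0,0,0.85,-0.85,-0.85,0,0],[0,0,0.94,-1,-1,0,0],[0,0,0.94,-1,-1,0,0]],
])

```text
t: 5.1
tcp_pos: [0.5084, -0.0861, 0.2532]
tool_rot: [0.544, 0.839, 0.0, -0.0]
force: [-0.3, 0.1, -0.8]
finger_gap: 1.002
```

>>> move_arm([
  [[0,0,0,-0.1,-0.1,0,0],[0,0,0,-0.2,-0.25,0,0],[0,0,0,-0.3,-0.4,0,0],[0,0,0,-0.4,-0.55,0,0],[0,0,0,-0.55,-0.7,0,0],[0,0,0,-0.7,-0.85,0,0],[0,0,0,-0.765,-0.91,0,0],[0,0,0,-0.765,-0.91,0,0]],
])

```text
t: 6.1
tcp_pos: [0.4558, -0.1937, 0.2533]
tool_rot: [0.545, 0.838, 0.0, -0.0]
force: [-0.3, -0.2, 0.3]
finger_gap: 1.0
```

```bash
python3 - <<'E'
from station import status, snapshot
from h import *
s=snapshot("wrist"); np.savez("w1.npz",**s); cv2.imwrite("pics/w1.png",s["img"][:,:,::-1])
P=cloud(s).reshape(-1,3); t=status.sense()["tcp_pos"]; print(t,s["T"].round(3).tolist())
P=P[np.linalg.norm(P[:,:2]-[.465,-.215],axis=1)<.09]
for lo,hi in((.01,.03),(.03,.115),(.124,.136)):
    m=P[(P[:,2]>lo)&(P[:,2]<hi)]; print(lo,len(m),rect(m) if len(m)>3 else'', np.median(m[:,2]))
E
```

```text
[ 0.45595613 -0.19311661  0.25329061] [[0.914, -0.391, -0.111, 0.428], [0.406, 0.879, 0.25, -0.13], [0.0, -0.273, 0.962, 0.373], [0.0, 0.0, 0.0, 1.0]]
0.01 892 (array([ 472.6, -228.3]), array([ 19.9, 109.5]), 23.57) 0.012875883084484646
0.03 135 (array([ 450.8, -178.3]), array([7.9, 1. ]), 21.88) 0.08139345133308595
0.124 448 (array([ 457.8, -194.2]), array([ 8., 36.]), 23.77) 0.12873438644663465
```

View pics/w1.png

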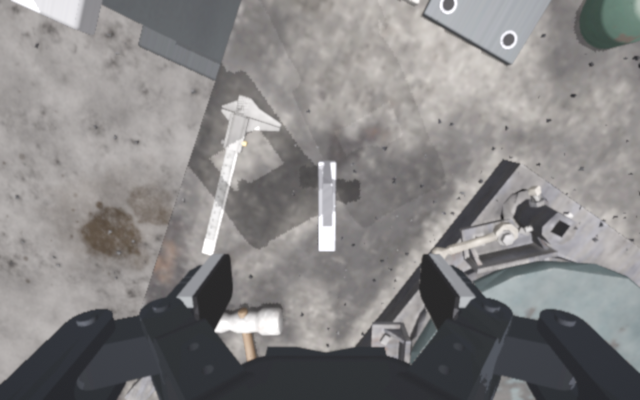

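The wrist view shows the blade top at about (327,190), between the fingers, with the beam running along the image's vertical. Wrist and overhead measurements agree to about 2 mm. Descending to grasp.

>>> move_arm([
  [[0,0,0,0,0.015,0.1,0],[0,0,0,0,0.015,0.25,0],[0,0,0,0,0.015,0.4,0],[0,0,0,0,0.015,0.55,0],[0,0,0,0,0.015,0.7,0],[0,0,0,0,0.015,0.85,0],[0,0,0,0,0.015,1,0],[0,0,0,0,0.015,1,0]],
])

```text
t: 7.15
tcp_pos: [0.4569, -0.1912, 0.1519]
tool_rot: [0.544, 0.839, 0.0, -0.002]
force: [-0.5, 0.2, 0.1]
finger_gap: 0.996
```

>>> move_arm([
  [[0,0,0,0,0,0.15,0],[0,0,0,0,0,0.33,0],[0,0,0,0,0,0.33,0.3],[0,0,0,0,0,0.33,0.6],[0,0,0,0,0,0.33,0.8],[0,0,0,0,0,0.33,1],[0,0,0,0,0,0.33,1],[0,0,0,0,0,0.33,1]],
], force=100)

```text
t: 8.15
tcp_pos: [0.4575, -0.1927, 0.121]
tool_rot: [0.544, 0.839, -0.0, 0.0]
force: [-2.1, 0.2, 4.8]
finger_gap: 0.075
```

>>> move_arm([
  [[0,0,0,0,0,0,1],[0,0,0,0,0,0,1],[0,0,0,0,0,-0.1,1],[0,0,0,0,0,-0.2,1],[0,0,0,0,0,-0.35,1],[0,0,0,0,0,-0.5,1],[0,0,0,0,0,-0.5,1],[0,0,0,0,0,-0.5,1]],
])

```text
t: 9.15
tcp_pos: [0.4572, -0.1921, 0.17]
tool_rot: [0.544, 0.839, 0.0, -0.0]
force: [-0.5, 0.2, -3.9]
finger_gap: 0.069
```

```bash
python3 - <<'E'
from station import status, snapshot
from h import *
st=status.sense(); print(st["tcp_pos"],st["force"],st["ft_torque"],st["finger_gap"])
for n in("wrist","scene"):
    s=snapshot(n); np.savez(n+"2.npz",**s)
    P=cloud(s).reshape(-1,3); P=P[np.linalg.norm(P[:,:2]-[.465,-.215],axis=1)<.1]
    m=P[(P[:,2]>.04)&(P[:,2]<.075)]; print(n,len(m),rect(m), np.percentile(m[:,2],[1,5,50,95]).round(4))
    if n=="scene": cv2.imwrite("pics/s2.png",np.hstack([cv2.resize(s["img"][150:320,250:420,::-1],None,fx=2.3,fy=2.3)[:400],W]))
    W=cv2.resize(s["img"],(400,391))[:,:,::-1]; W=cv2.copyMakeBorder(W,0,0,0,0,0)
E
```

```text
[ 0.45720269 -0.1921113   0.17003039] [-0.51053741  0.16813007 -3.93818231] [ 0.09548193  0.01806534 -0.00943129] 0.06933209068857073
wrist 779 (array([ 459. , -196.1]), array([19.9, 42.6]), 24.34) [0.0502 0.054  0.0617 0.0638]
scene 799 (array([ 473.7, -229.4]), array([ 23.1, 110.5]), 24.1) [0.0481 0.0498 0.0606 0.0705]
```

Square lifted; the wrist reads about 4 N, matching its weight. Carrying it to a staging pose in front of the post.

>>> move_arm([
  [[0,0,0,0.1,0.1,0,1],[0,0,0,0.25,0.2,0,1],[0,0,0,0.4,0.35,0,1],[0,0,0,0.55,0.5,0,1],[0,0,0,0.7,0.65,0,1],[0,0,0,0.85,0.75,0,1],[0,0,0,0.96,0.85,0,1],[0,0,0,0.96,0.85,0,1]],
])

```text
t: 10.25
tcp_pos: [0.4961, -0.0689, 0.1703]
tool_rot: [0.543, 0.839, -0.0, -0.0]
force: [0.5, 0.5, -4.8]
finger_gap: 0.076
```

>>> move_arm([
  [[0,0,0.1,0.1,0.1,0,1],[0,0,0.2,0.25,0.2,0,1],[0,0,0.3,0.4,0.35,0,1],[0,0,0.4,0.55,0.5,0,1],[0,0,0.5,0.7,0.65,0,1],[0,0,0.6,0.85,0.75,0,1],[0,0,0.63,0.96,0.85,0,1],[0,0,0.63,0.96,0.85,0,1]],
])

```text
t: 11.25
tcp_pos: [0.5349, 0.0523, 0.1703]
tool_rot: [0.733, 0.681, 0.0, 0.0]
force: [0.3, 0.7, -4.9]
finger_gap: 0.072
```

```bash
python3 - <<'E'
from station import status, snapshot
from h import *
st=status.sense(); print(st["tcp_pos"],st["tool_rot"],st["force"],st["ft_torque"])
o=[]
for n in("scene","wrist","top"):
    s=snapshot(n); np.savez(n+"3.npz",**s); o.append(s["img"][:,:,::-1])
cv2.imwrite("pics/m3.png",np.vstack([np.hstack([cv2.resize(o[0][140:240,190:350],(480,300),interpolation=2),cv2.resize(o[2][190:270,200:310],(320,300),interpolation=2)]),cv2.copyMakeBorder(cv2.resize(o[1],(480,300)),0,0,0,320,0)]))
E
```

```text
[0.53489081 0.05225182 0.17026903] [7.32693676e-01 6.80558497e-01 6.80799452e-05 3.23181319e-04] [ 0.31546025  0.65712725 -4.89647166] [0.12809974 0.00782155 0.01429488]
```

View pics/m3.png

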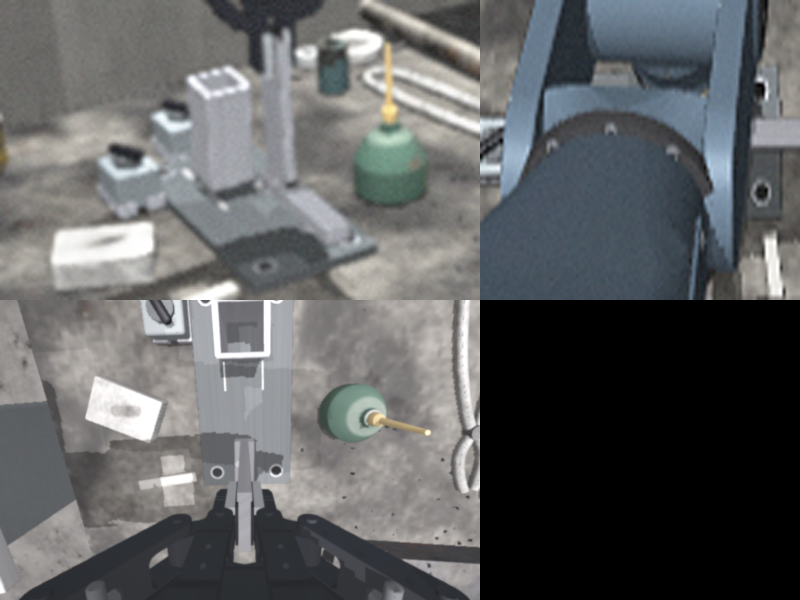

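```bash
python3 - <<'E'
from h import *
C=np.array([.5406,.1494]); u=np.array([.0741,.9972]); w=np.array([-u[1],u[0]])
def loc(P): d=P[...,:2]-C; return np.stack([d@u,d@w,P[...,2]],-1)*1000
for n in("top0","scene0","wrist3","scene3"):
    P=cloud(dict(np.load(n+".npz"))).reshape(-1,3); L=loc(P)
    p=L[(abs(L[:,0]+35)<135)&(abs(L[:,1])<75)]
    pl=p[(p[:,2]>6.5)&(p[:,2]<14)]
    print(n,"plate z",np.median(pl[:,2]).round(1))
    for k,lab in((0,"x"),(1,"y")):
        for c in (np.arange(-140,-20,30) if k==0 else (-40,-20,20,40)):
            q=pl[abs(pl[:,k]-c)<6]; 
            if len(q)>10: print("  ",lab,c,"->",np.percentile(q[:,1-k],[0.5,99.5]).round(1),len(q),end=';')
        print()
    b=(abs(p[:,0])<25)&(abs(p[:,1])<12)   # near face
    for z in range(20,100,10):
        q=p[b&(abs(p[:,2]-z)<5)]
        if len(q)>5: print("  near",z,len(q),np.median(q[:,0]).round(1),np.percentile(q[:,0],[5]).round(1),end=';')
    t=p[(p[:,2]>97)&(p[:,2]<110)&(p[:,0]>-20)&(p[:,0]<50)&(abs(p[:,1])<30)]
    print("\n  top",rect(t/1000),t[:,:2].min(0).round(1),t[:,:2].max(0).round(1))
E
```

```text
top0 plate z 10.9
   x -140 -> [-55.5  73.9] 183;   x -110 -> [-57.8  52.7] 171;   x -80 -> [-70.8  52.9] 161;   x -50 -> [-52.6  56.8] 154;
   y -40 -> [-149.8   80.7] 288;   y -20 -> [-147.   81.] 276;   y 20 -> [-147.4   82.8] 276;   y 40 -> [-150.1   77.2] 367;
  near 30 8 -0.5 [-1.3];  near 60 9 -3.6 [-3.8];
  top (array([12.2,  3. ]), array([38.2, 40.5]), 1.1) [ -6.6 -17.4] [31.6 23.4]
scene0 plate z 8.6
   x -140 -> [-58.3  72.8] 138;   x -110 -> [-59.   50.1] 121;   x -80 -> [-57.7  50.1] 111;   x -50 -> [-56.3  51.8] 99;
   y -40 -> [-151.6   44.4] 163;   y -20 -> [-154.    -0.5] 154;   y 20 -> [-155.4   95.4] 233;   y 40 -> [-154.5   70.7] 211;
  near 20 26 -3.7 [-6.5];  near 30 31 -4.3 [-7.4];  near 40 27 -4.9 [-7.3];  near 50 29 -6.1 [-7.7];  near 60 31 -6.9 [-9.3];  near 70 29 -8.1 [-10.1];  near 80 29 -8.6 [-11.3];  near 90 35 -10.1 [-11.9];
  top (array([ 7.7, -0.3]), array([42.7, 42.3]), 0.6) [-13.8 -21.3] [29.2 20.9]
wrist3 plate z 8.8
   x -140 -> [-58.9  74. ] 1179;   x -110 -> [-57.4  51.1] 1116;   x -80 -> [-56.7  52. ] 1621;   x -50 -> [-55.5  53. ] 1738;
   y -40 -> [-147.6   56.7] 3392;   y -20 -> [-146.7   28.7] 2259;   y 20 -> [-149.4   33.7] 2383;   y 40 -> [-150.    56.3] 3429;
  near 50 8 -4.4 [-4.9];  near 60 9 -5.2 [-5.5];  near 70 6 -6.1 [-6.4];  near 90 11 -7.8 [-8.4];
  top (array([9.7, 0.7]), array([37.4, 40. ]), 1.86) [ -9.3 -19.8] [28.3 21.2]
scene3 plate z 8.6
   x -140 -> [-59.3  74. ] 129;   x -110 -> [-58.2  50. ] 80;   x -80 -> [-24.1  51.4] 77;   x -50 -> [-22.1  52. ] 67;
   y -40 -> [-152.4   49.7] 42;   y -20 -> [-152.6    0.4] 139;   y 20 -> [-153.9   96.4] 221;   y 40 -> [-153.5   67.4] 214;
  near 20 25 -3.4 [-6.];  near 30 31 -4.9 [-7.];  near 40 30 -4.7 [-6.4];  near 50 28 -6.3 [-9.4];  near 60 28 -7.2 [-9.];  near 70 31 -7.3 [-9.7];  near 80 30 -9.0 [-11.];  near 90 33 -9.6 [-12.8];
  top (array([ 7.3, -1. ]), array([44.1, 40.9]), 2.82) [-14.6 -22.2] [30.  19.7]
```

The staging picture shows the square held upright over the plate, on its centreline, behind the leaning post (post top near edge at about (240,355) in the wrist panel). I measure a lean of about 0.09 rad and a plate yaw of 87.6°, so I correct the tool yaw by 1.9° and come down 25 mm short of the corner.

>>> move_arm([
  [[0,0,0,0.1,0,0,1],[0,0,-0.02,0.2,0,0.05,1],[0,0,-0.042,0.3,0,0.1,1],[0,0,-0.042,0.4,0,0.15,1],[0,0,-0.042,0.5,0,0.2,1],[0,0,-0.042,0.54,0,0.25,1],[0,0,-0.042,0.54,0,0.3,1],[0,0,-0.042,0.54,0,0.3,1]],
])

```text
t: 12.4
tcp_pos: [0.5383, 0.1058, 0.1398]
tool_rot: [0.722, 0.692, -0.001, -0.0]
force: [0.8, -1.0, -5.1]
finger_gap: 0.074
```

```bash
cat > look.py <<'E'
import sys; from station import status, snapshot
from h import *
k=sys.argv[1]; st=status.sense(); print(st["t"],st["tcp_pos"].round(4),st["tool_rot"].round(4),st["force"].round(1),st["ft_torque"].round(3),st["finger_gap"].round(3))
C=np.array([.5400,.1485]); u=np.array([.0410,.99916]); w=np.array([-u[1],u[0]])
S={n:snapshot(n) for n in("scene","wrist")}
for n,s in S.items():
    np.savez(f"{n}{k}.npz",**s); P=cloud(s).reshape(-1,3); d=P[:,:2]-C; L=np.stack([d@u,d@w,P[:,2]],-1)*1000
    p=L[(abs(L[:,0]+35)<135)&(abs(L[:,1])<75)]
    f=p[(abs(p[:,0])<14)&(p[:,2]>18)&(p[:,2]<98)&((abs(abs(p[:,1])-12.5)<3.5))]
    if len(f)>30:
        for _ in range(3): c=np.polyfit(f[:,2]-10,f[:,0],1); r=f[:,0]-np.polyval(c,f[:,2]-10); f=f[abs(r)<2.5*r.std()]
        print(n,"near face lean",-c[0].round(4),"foot",c[1].round(1),len(f))
    t=p[(p[:,2]>97)&(p[:,2]<112)&(p[:,0]>-20)&(p[:,0]<50)&(abs(p[:,1])<30)]
    if len(t)>9: print(n,"post top x",np.percentile(t[:,0],[1,99]).round(1),"y",np.percentile(t[:,1],[1,99]).round(1))
    b=p[(abs(p[:,1])<9)&(p[:,0]<-60)&(p[:,2]>17)&(p[:,2]<60)]
    if len(b)>20: print(n,"beam far-end",b[:,0].min().round(1),"y",np.percentile(b[:,1],[2,98]).round(1),"top z fit at -60,-120",np.polyval(np.polyfit(b[:,0],b[:,2],1),[-60,-120]).round(1))
im=[cv2.resize(S["scene"]["img"][150:235,210:330],(800,566),interpolation=2)[60:360], cv2.resize(S["wrist"]["img"][0:300],(640,300),interpolation=2)]
cv2.imwrite(f"pics/k{k}.png",np.vstack([im[0],cv2.copyMakeBorder(im[1],0,0,0,160,0)])[:,:,::-1])
E
python3 look.py 4
```

```text
Traceback (most recent call last):
  File "look.py", line 3, in <module>
    k=sys.argv[1]; st=status.sense(); print(st["t"],st["tcp_pos"].round(4),st["tool_rot"].round(4),st["force"].round(1),st["ft_torque"].round(3),st["finger_gap"].round(3))
                                                                                                                                                 ^^^^^^^^^^^^^^^^^^^^^^
AttributeError: 'float' object has no attribute 'round'
```

```bash
sed -i 's/st\["finger_gap"\].round(3)/st["finger_gap"]/' look.py; python3 look.py 4
```

```text
12.4 [0.5383 0.1058 0.1398] [ 7.219e-01  6.920e-01 -5.000e-04 -4.000e-04] [ 0.8 -1.  -5.1] [ 0.085  0.008 -0.04 ] 0.07444091657334989
scene near face lean 0.0896 foot -1.9 68
scene post top x [-10.9  28.3] y [-11.6  18.7]
scene beam far-end -139.7 y [-8.1  9. ] top z fit at -60,-120 [36.8 27.8]
wrist near face lean 0.0822 foot 4.9 772
wrist post top x [-7.4 32.2] y [-20.   19.7]
wrist beam far-end -68.1 y [-8.4  8.6] top z fit at -60,-120 [31.6 33. ]
```

View pics/k4.png

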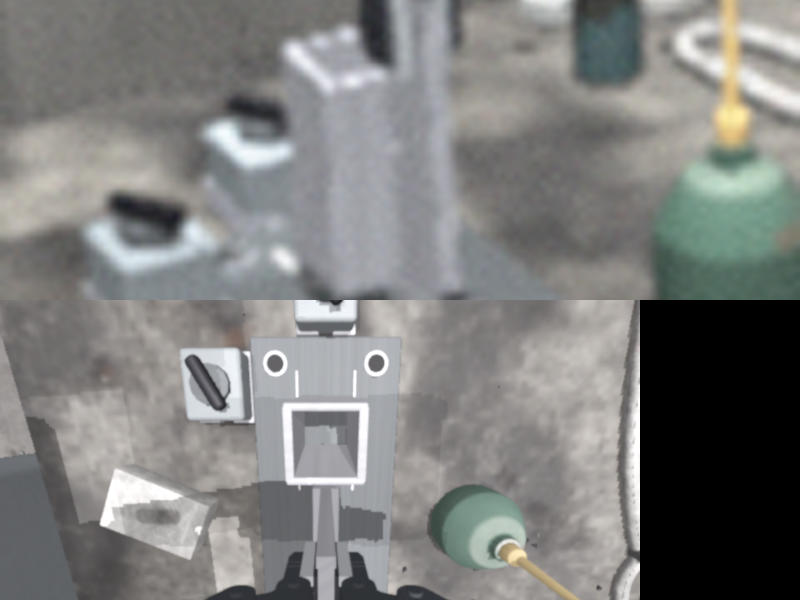

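The wrist panel shows the blade (x≈325) centred on the post (283–367), with the gap in front of the post still open. Lowering gently to the plate.

>>> move_arm([
  [[0,0,0,0,0,0.02,1],[0,0,0,0,0,0.04,1],[0,0,0,0,0,0.06,1],[0,0,0,0,0,0.07,1],[0,0,0,0,0,0.08,1],[0,0,0,0,0,0.08,1],[0,0,0,0,0,0.08,1],[0,0,0,0,0,0.08,1]],
])

```text
t: 13.5
tcp_pos: [0.5386, 0.106, 0.1324]
tool_rot: [0.722, 0.692, 0.0, 0.0]
force: [0.1, -0.5, -4.9]
finger_gap: 0.076
```

>>> move_arm([
  [[0,0,0,0,0,0.003,1],[0,0,0,0,0,0.006,1],[0,0,0,0,0,0.008,1],[0,0,0,0,0,0.01,1],[0,0,0,0,0,0.01,1],[0,0,0,0,0,0.01,1],[0,0,0,0,0,0.01,1],[0,0,0,0,0,0.01,1]],
])

```text
t: 14.5
tcp_pos: [0.5386, 0.1061, 0.1313]
tool_rot: [0.722, 0.692, 0.0, 0.0]
force: [0.5, -0.3, -5.6]
finger_gap: 0.08
```

>>> move_arm([
  [[0,0,0,0,0,0.003,1],[0,0,0,0,0,0.006,1],[0,0,0,0,0,0.008,1],[0,0,0,0,0,0.008,1],[0,0,0,0,0,0.008,1],[0,0,0,0,0,0.008,1],[0,0,0,0,0,0.008,1],[0,0,0,0,0,0.008,1]],
])

```text
t: 15.5
tcp_pos: [0.5388, 0.1062, 0.131]
tool_rot: [0.722, 0.692, 0.0, 0.0]
force: [-1.9, 2.9, 5.1]
finger_gap: 0.073
```

>>> move_arm([
  [[0,0,0,0.02,0,-0.003,1],[0,0,0,0.04,0,-0.003,1],[0,0,0,0.06,0,-0.003,1],[0,0,0,0.08,0,-0.003,1],[0,0,0,0.1,0,-0.003,1],[0,0,0,0.12,0,-0.003,1],[0,0,0,0.12,0,-0.003,1],[0,0,0,0.12,0,-0.003,1]],
])

```text
t: 16.5
tcp_pos: [0.5398, 0.1172, 0.1311]
tool_rot: [0.722, 0.692, -0.0, 0.001]
force: [-1.1, -5.2, 5.1]
finger_gap: 0.076
```

```bash
python3 look.py 5
```

```text
16.5 [0.5398 0.1172 0.1311] [ 0.7215  0.6924 -0.      0.0011] [-1.1 -5.2  5.1] [-1.282  0.09   0.013] 0.07606943824612498
scene near face lean 0.0938 foot -1.7 71
scene post top x [-10.   28.4] y [-9.  18.3]
scene beam far-end -130.2 y [-8.6  7.6] top z fit at -60,-120 [22.9 21.7]
wrist near face lean 0.0853 foot 4.8 991
wrist post top x [-15.2  32.5] y [-20.   19.6]
```

>>> move_arm([
  [[0,0,0,0,0,-0.003,1],[0,0,0,0.01,0,-0.003,1],[0,0,0,0.02,0,-0.003,1],[0,0,0,0.03,0,-0.003,1],[0,0,0,0.04,0,-0.003,1],[0,0,0,0.05,0,-0.003,1],[0,0,0,0.05,0,-0.003,1],[0,0,0,0.05,0,-0.003,1]],
])

```text
t: 17.6
tcp_pos: [0.5392, 0.1233, 0.131]
tool_rot: [0.722, 0.692, 0.0, -0.0]
force: [-0.2, -2.2, 0.3]
finger_gap: 0.075
```

```bash
python3 look.py 6
```

```text
17.6 [0.5392 0.1233 0.131 ] [ 7.219e-01  6.920e-01  1.000e-04 -3.000e-04] [-0.2 -2.2  0.3] [-0.434 -0.117  0.071] 0.07482360768877203
scene near face lean 0.0945 foot -1.6 64
scene post top x [-13.4  29.4] y [-5.  19.3]
scene beam far-end -122.3 y [-8.   8.6] top z fit at -60,-120 [22.8 21.5]
wrist near face lean 0.0873 foot 4.6 1022
wrist post top x [-8.9 32.6] y [-20.   19.6]
```

>>> move_arm([
  [[0,0,0,0.01,0,0,1],[0,0,0,0.02,0,0,1],[0,0,0,0.03,0,0,1],[0,0,0,0.04,0,0,1],[0,0,0,0.04,0,0,1],[0,0,0,0.04,0,0,1],[0,0,0,0.04,0,0,1],[0,0,0,0.04,0,0,1]],
])

```text
t: 18.7
tcp_pos: [0.5393, 0.127, 0.1311]
tool_rot: [0.722, 0.692, -0.0, -0.0]
force: [0.0, -3.0, -0.3]
finger_gap: 0.079
```

```bash
python3 look.py 7
```

```text
18.7 [0.5393 0.127  0.1311] [ 7.218e-01  6.921e-01 -1.000e-04 -2.000e-04] [ 0.  -3.  -0.3] [-0.667  0.018 -0.031] 0.07942999479529676
scene near face lean 0.0531 foot -2.1 75
scene post top x [-12.2  32.5] y [-4.6 18.9]
scene beam far-end -120.1 y [-8.8  8.4] top z fit at -60,-120 [22.2 21.6]
wrist near face lean 0.0566 foot 4.5 941
wrist post top x [-5.2 35.3] y [-20.   19.6]
```

The post is being raised: its lean has dropped from 0.09 to about 0.055. Continuing.

>>> move_arm([
  [[0,0,0,0.01,0,0,1],[0,0,0,0.02,0,0,1],[0,0,0,0.03,0,0,1],[0,0,0,0.03,0,0,1],[0,0,0,0.03,0,0,1],[0,0,0,0.03,0,0,1],[0,0,0,0.03,0,0,1],[0,0,0,0.03,0,0,1]],
])

```text
t: 19.8
tcp_pos: [0.5395, 0.13, 0.1311]
tool_rot: [0.722, 0.692, -0.0, -0.0]
force: [-0.8, -4.3, -0.6]
finger_gap: 0.076
```

```bash
python3 look.py 8
```

```text
19.8 [0.5395 0.13   0.1311] [ 7.218e-01  6.921e-01 -1.000e-04 -1.000e-04] [-0.8 -4.3 -0.6] [-0.754  0.179 -0.046] 0.07632587919911735
scene near face lean 0.0277 foot -1.4 72
scene post top x [-15.2  34.8] y [-3.6 18.3]
scene beam far-end -117.7 y [-8.4  8.4] top z fit at -60,-120 [22.2 21.6]
wrist near face lean 0.025 foot 4.4 846
wrist post top x [-2.3 38. ] y [-20.   19.6]
```

>>> move_arm([
  [[0,0,0,0.005,0,0,1],[0,0,0,0.01,0,0,1],[0,0,0,0.015,0,0,1],[0,0,0,0.015,0,0,1],[0,0,0,0.015,0,0,1],[0,0,0,0.015,0,0,1],[0,0,0,0.015,0,0,1],[0,0,0,0.015,0,0,1]],
])

```text
t: 20.9
tcp_pos: [0.5395, 0.1314, 0.131]
tool_rot: [0.722, 0.692, -0.0, -0.0]
force: [-0.6, -4.8, -1.0]
finger_gap: 0.076
```

```bash
python3 look.py 9
```

```text
20.9 [0.5395 0.1314 0.131 ] [ 7.218e-01  6.921e-01 -2.000e-04 -1.000e-04] [-0.6 -4.8 -1. ] [-0.782  0.237  0.038] 0.07614649194055328
scene near face lean 0.0257 foot -0.6 76
scene post top x [-19.   37.1] y [-4.4 18.1]
scene beam far-end -115.1 y [-8.7  8.3] top z fit at -60,-120 [22.5 21.2]
wrist near face lean 0.0098 foot 4.4 812
wrist post top x [-0.8 39.4] y [-20.   19.6]
```

>>> move_arm([
  [[0,0,0,0.004,0,0,1],[0,0,0,0.006,0,0,1],[0,0,0,0.006,0,0,1],[0,0,0,0.006,0,0,1],[0,0,0,0.006,0,0,1],[0,0,0,0.006,0,0,1],[0,0,0,0.006,0,0,1],[0,0,0,0.006,0,0,1]],
])

```text
t: 22.0
tcp_pos: [0.5395, 0.1319, 0.1311]
tool_rot: [0.722, 0.692, -0.0, -0.0]
force: [-1.1, -5.2, -1.0]
finger_gap: 0.078
```

```bash
python3 look.py 10
```

```text
22.0 [0.5395 0.1319 0.1311] [ 7.218e-01  6.921e-01 -3.000e-04 -0.000e+00] [-1.1 -5.2 -1. ] [-0.885  0.218  0.02 ] 0.07770729211239212
scene near face lean -0.001 foot -2.0 73
scene post top x [-17.7  36.4] y [-2.9 18.7]
scene beam far-end -114.0 y [-8.8  8.4] top z fit at -60,-120 [22.5 21.2]
wrist near face lean 0.0049 foot 4.4 782
wrist post top x [-0.3 39.9] y [-20.   19.6]
```

>>> move_arm([
  [[0,0,0,0.003,0,0,1],[0,0,0,0.005,0,0,1],[0,0,0,0.005,0,0,1],[0,0,0,0.005,0,0,1],[0,0,0,0.005,0,0,1],[0,0,0,0.005,0,0,1],[0,0,0,0.005,0,0,1],[0,0,0,0.005,0,0,1]],
])

```text
t: 23.1
tcp_pos: [0.5396, 0.1323, 0.1311]
tool_rot: [0.722, 0.692, -0.0, 0.0]
force: [-1.7, -5.3, -1.0]
finger_gap: 0.073
```

```bash
python3 look.py 11
```

```text
23.1 [0.5396 0.1323 0.1311] [ 7.218e-01  6.921e-01 -4.000e-04  1.000e-04] [-1.7 -5.3 -1. ] [-0.907  0.18   0.024] 0.07285956373600712
scene near face lean 0.0063 foot -1.4 71
scene post top x [-18.8  36.5] y [-3.3 18.5]
scene beam far-end -113.2 y [-8.8  8.5] top z fit at -60,-120 [22.4 21.4]
wrist near face lean -0.0001 foot 4.4 787
wrist post top x [ 0.  40.2] y [-20.   19.6]
```

>>> move_arm([
  [[0,0,0,0.003,0,0,1],[0,0,0,0.005,0,0,1],[0,0,0,0.005,0,0,1],[0,0,0,0.005,0,0,1],[0,0,0,0.005,0,0,1],[0,0,0,0.005,0,0,1],[0,0,0,0.005,0,0,1],[0,0,0,0.005,0,0,1]],
])

```text
t: 24.2
tcp_pos: [0.5396, 0.1326, 0.1311]
tool_rot: [0.722, 0.692, -0.0, 0.0]
force: [-1.0, -6.1, 0.3]
finger_gap: 0.078
```

```bash
python3 look.py 12
```

```text
24.2 [0.5396 0.1326 0.1311] [ 7.217e-01  6.922e-01 -5.000e-04  2.000e-04] [-1.  -6.1  0.3] [-1.038  0.275  0.03 ] 0.07803200987538618
scene near face lean -0.0086 foot -1.9 76
scene post top x [-18.5  37.8] y [-4.4 18.7]
scene beam far-end -115.2 y [-8.6  8.8] top z fit at -60,-120 [22.8 21.2]
wrist near face lean -0.0026 foot 4.4 768
wrist post top x [ 0.3 40.6] y [-20.   19.6]
```

>>> move_arm([
  [[0,0,0,0.003,0,0,1],[0,0,0,0.005,0,0,1],[0,0,0,0.005,0,0,1],[0,0,0,0.005,0,0,1],[0,0,0,0.005,0,0,1],[0,0,0,0.005,0,0,1],[0,0,0,0.005,0,0,1],[0,0,0,0.005,0,0,1]],
])

```text
t: 25.3
tcp_pos: [0.5396, 0.1329, 0.1311]
tool_rot: [0.722, 0.692, -0.001, 0.0]
force: [-1.5, -6.8, 0.2]
finger_gap: 0.076
```

```bash
python3 look.py 13
```

```text
25.3 [0.5396 0.1329 0.1311] [ 7.216e-01  6.923e-01 -7.000e-04  3.000e-04] [-1.5 -6.8  0.2] [-1.199  0.186  0.   ] 0.0758351165460753
scene near face lean 0.0013 foot -1.4 74
scene post top x [-16.7  40.4] y [-3.8 18.6]
scene beam far-end -113.3 y [-8.3  8.5] top z fit at -60,-120 [22.3 21.3]
wrist near face lean -0.0049 foot 4.4 767
wrist post top x [ 0.5 40.8] y [-20.   19.6]
```

View pics/k13.png

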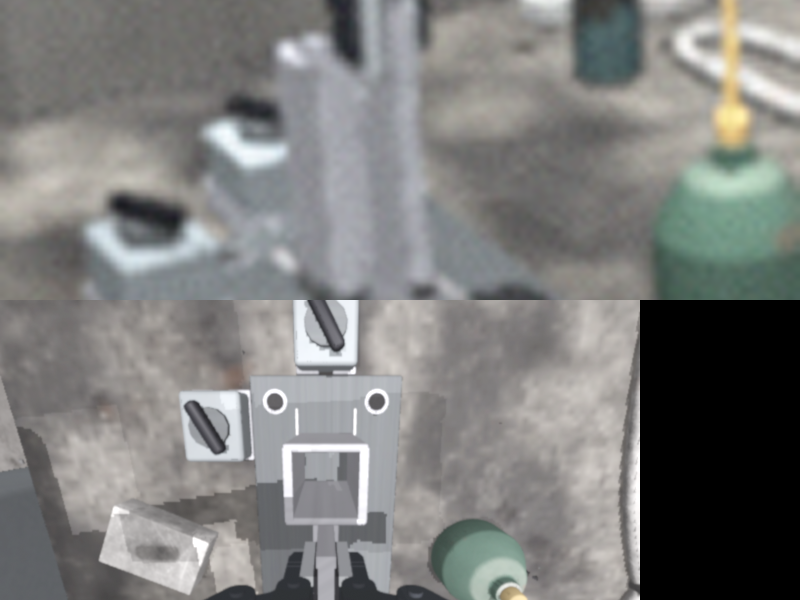

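The wrist view shows the post upright and the blade lying against its near face at (325,525). Force and torque increments now act at heel height, so the heel has bottomed out. Checking the angle relative to the plate plane in the same cloud, which cancels camera tilt error.

```bash
cat > lean.py <<'E'
from h import *; import sys
C=np.array([.5400,.1485]); u=np.array([.0410,.99916]); w=np.array([-u[1],u[0]])
def rob(A,b):
    k=np.ones(len(b),bool)
    for _ in range(5): c=np.linalg.lstsq(A[k],b[k],rcond=None)[0]; r=b-A@c; k=abs(r)<2.5*max(r[k].std(),.05)
    return c,k.sum(),r[k].std()
for k in sys.argv[1:]:
    P=cloud(dict(np.load(f"wrist{k}.npz"))).reshape(-1,3); d=P[:,:2]-C; L=np.stack([d@u,d@w,P[:,2]],-1)*1000
    a=L[(L[:,2]>4)&(L[:,2]<14)&(abs(L[:,1])>26)&(abs(L[:,1])<48)&(L[:,0]>-40)&(L[:,0]<75)]
    c,n,s=rob(np.c_[a[:,:2],np.ones(len(a))],a[:,2])
    f=L[(abs(L[:,0])<16)&(L[:,2]>25)&(L[:,2]<96)&(abs(L[:,1])<15)]
    g,m,t=rob(np.c_[f[:,2]-10,f[:,1],np.ones(len(f))],f[:,0])
    h=L[(abs(L[:,0]-36)<14)&(L[:,2]>25)&(L[:,2]<96)&(abs(L[:,1])<15)]
    print(k,"plate slope x %.4f (n %d)"%(c[0],n),"wall lean %.4f n %d sd %.2f yaw %.4f"%(-g[0],m,t,g[1]),"-> rel %.4f"%(-g[0]-c[0]), "far", len(h))
E
python3 lean.py 4 6 7 8 9 10 11 12 13
```

```text
4 plate slope x -0.0000 (n 7295) wall lean 0.0876 n 1262 sd 0.14 yaw -0.0007 -> rel 0.0876 far 312
6 plate slope x -0.0005 (n 7245) wall lean 0.0876 n 1820 sd 0.19 yaw 0.0000 -> rel 0.0880 far 908
7 plate slope x 0.0001 (n 7120) wall lean 0.0572 n 1706 sd 0.18 yaw -0.0007 -> rel 0.0572 far 784
8 plate slope x 0.0006 (n 7051) wall lean 0.0254 n 1557 sd 0.17 yaw -0.0012 -> rel 0.0248 far 604
9 plate slope x 0.0001 (n 7032) wall lean 0.0099 n 1517 sd 0.16 yaw -0.0005 -> rel 0.0099 far 524
10 plate slope x 0.0001 (n 7091) wall lean 0.0051 n 1460 sd 0.16 yaw -0.0007 -> rel 0.0050 far 520
11 plate slope x -0.0002 (n 7034) wall lean 0.0002 n 1459 sd 0.16 yaw -0.0006 -> rel 0.0004 far 475
12 plate slope x 0.0001 (n 7053) wall lean -0.0031 n 1444 sd 0.16 yaw 0.0004 -> rel -0.0031 far 478
13 plate slope x 0.0004 (n 7025) wall lean -0.0048 n 1416 sd 0.15 yaw -0.0003 -> rel -0.0051 far 471
```

Relative to the plate the post was square at step 11 (+0.0004) and is now very slightly past (−0.005), because the square has begun to tip on its heel. Backing off 0.6 mm and turning the tool about 0.27° so the heel, rather than the top, takes the push.

>>> move_arm([
  [[0,0.002,0,-0.002,0,0,1],[0,0.004,0,-0.004,0,0,1],[0,0.006,0,-0.006,0,0,1],[0,0.006,0,-0.006,0,0,1],[0,0.006,0,-0.006,0,0,1],[0,0.006,0,-0.006,0,0,1],[0,0.006,0,-0.006,0,0,1],[0,0.006,0,-0.006,0,0,1]],
])

```text
t: 26.4
tcp_pos: [0.5396, 0.1324, 0.1311]
tool_rot: [0.722, 0.692, 0.001, -0.001]
force: [-1.3, -6.3, -1.6]
finger_gap: 0.074
```

```bash
python3 look.py 14; python3 lean.py 14
```

```text
26.4 [0.5396 0.1324 0.1311] [ 0.7216  0.6923  0.0011 -0.0014] [-1.3 -6.3 -1.6] [-1.207  0.225  0.063] 0.07410404785956871
scene near face lean 0.008 foot -1.4 74
scene post top x [-15.8  37.1] y [-4.1 18.2]
scene beam far-end -113.6 y [-8.2  8.7] top z fit at -60,-120 [23.  20.8]
wrist near face lean -0.0024 foot 4.4 760
wrist post top x [ 0.2 40.5] y [-20.   19.6]
14 plate slope x 0.0002 (n 7019) wall lean -0.0026 n 1407 sd 0.15 yaw -0.0005 -> rel -0.0028 far 446
```

>>> move_arm([
  [[0,0.002,0,-0.001,0,0,1],[0,0.004,0,-0.003,0,0.001,1],[0,0.005,0,-0.003,0,0.001,1],[0,0.005,0,-0.003,0,0.001,1],[0,0.005,0,-0.003,0,0.001,1],[0,0.005,0,-0.003,0,0.001,1],[0,0.005,0,-0.003,0,0.001,1],[0,0.005,0,-0.003,0,0.001,1]],
])

```text
t: 27.5
tcp_pos: [0.5396, 0.1324, 0.1311]
tool_rot: [0.722, 0.692, 0.003, -0.003]
force: [-1.5, -5.8, -0.1]
finger_gap: 0.078
```

```bash
python3 look.py 15; python3 lean.py 15
```

```text
27.5 [0.5396 0.1324 0.1311] [ 0.7216  0.6923  0.0027 -0.0028] [-1.5 -5.8 -0.1] [-1.382  0.297 -0.046] 0.07845551317871868
scene near face lean 0.0013 foot -1.6 75
scene post top x [-17.8  39. ] y [-4.2 18.4]
scene beam far-end -114.3 y [-8.5  8. ] top z fit at -60,-120 [22.8 21.2]
wrist near face lean -0.0015 foot 4.5 759
wrist post top x [ 0.3 40.5] y [-20.   19.6]
15 plate slope x 0.0003 (n 7001) wall lean -0.0011 n 1391 sd 0.16 yaw -0.0006 -> rel -0.0014 far 416
```

>>> move_arm([
  [[0,0.001,0,0.001,0,0,1],[0,0.002,0,0.003,0,0,1],[0,0.003,0,0.005,0,0,1],[0,0.003,0,0.005,0,0,1],[0,0.003,0,0.005,0,0,1],[0,0.003,0,0.005,0,0,1],[0,0.003,0,0.005,0,0,1],[0,0.003,0,0.005,0,0,1]],
])

```text
t: 28.6
tcp_pos: [0.5396, 0.1324, 0.1311]
tool_rot: [0.721, 0.692, 0.003, -0.003]
force: [-2.6, -7.3, 0.7]
finger_gap: 0.081
```

```bash
python3 look.py 16; python3 lean.py 16
```

```text
28.6 [0.5396 0.1324 0.1311] [ 0.7215  0.6924  0.0032 -0.0033] [-2.6 -7.3  0.7] [-1.622  0.261  0.005] 0.0806627735955674
scene near face lean -0.002 foot -1.8 75
scene post top x [-18.7  38.4] y [-4.1 18.6]
scene beam far-end -113.1 y [-8.7  8.7] top z fit at -60,-120 [22.3 21.7]
wrist near face lean -0.0024 foot 4.4 746
wrist post top x [ 0.2 40.5] y [-20.   19.6]
16 plate slope x 0.0005 (n 7041) wall lean -0.0020 n 1377 sd 0.15 yaw 0.0006 -> rel -0.0025 far 410
```

The last +0.5 mm command moved the TCP 0.0 mm and only raised the force to about 7 N. The heel is seated and the post measures square within about 0.002 rad, so I'm handing in.

```bash
python3 -c "
from station import status,manip
s=status.sense();print(s['t'],s['tcp_pos'],s['force'],s['finger_gap']);print(manip.sign_off())"
```

```text
28.7 [0.5395816  0.13243673 0.13105532] [-0.45624733 -5.96881185  0.57759228] 0.07338368181000711
the job is handed in; nothing more can be done
None
```

I gripped the square near the top of its blade, stood it on the plate and pressed it into the corner. The blade brought the post up from a lean of about 0.088 rad to square. I handed the job in at 28.7 s with the square still gripped and pressing at about 6–7 N.

- **Post angle:** the final lean measured −0.002 rad against the plate (about ±0.002 by camera), so it is square within what I can measure.
- **Heel seating:** a last 0.5 mm push moved the tool 0.0 mm and only raised the force, which shows the heel is home in the corner.
- **Overshoot on the way:** before the correction the square began tipping on its heel and took the post briefly to about −0.005 rad. I backed off 0.6 mm, then a further 0.3 mm, and turned the tool back slightly.
- **Not confirmed:**
  - The scene camera was too coarse to confirm the wrist camera's angle; its readings scattered by about 0.01 rad.
  - I could not see the contact along the blade directly; it follows from the heel seating and the post's spring.
  - I did not re-measure the bystanders. The arm's path stayed clear of them, and they looked undisturbed in the last picture I viewed.

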